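Hang the ear defenders in the neck of the drying rail

TASK

Take the ear defenders from the sloping draining stand and hang them astride the drying rail, headband on top and one cup on each side, down in the narrow neck between the two grey sleeves so that they cannot slide along. Keep hold of them until the headband sits fully down in the neck, then let go and leave them hanging still; leave the bowl, the soap bottle and the jar where they stand.

Things in the scene. Friction and masses are not known exactly. Their poses are not given: they have to be found in the camera images.
- ear_defenders: Rigid grey headband arch with two light cups, 172 mm wide, about 240 g. Origin: middle of the crown's underside; z from cups to crown, x across the band, y cup to cup. Crown: straight block 24 (x) x 34 (y) mm, z 0 to 26, pinch across x. Cups 70 mm in x, z -56 to -140; gap between them 88 mm. At the start they lie back, z leaning 38 degrees to the stand's -x, crown clear of the stand.
- stand: Fixed white sloping draining stand, base 150 x 210 mm, 95 mm tall. Origin: centre of its underside. Its slope descends towards its own +x, with a ledge at the foot; the ear defenders' crown overhangs the top at its -x side, about 155 mm up.
- rail: Fixed steel drying rail, base 100 x 340 mm, origin: centre of its underside; level bar along y between posts at y +-150 mm. The bar is a 12 mm rod in grey sleeves of 24 mm diameter but for one bare neck 36 mm long. The neck's middle lies anywhere from y -40 to +40 mm and is not measured: find it by touch (a headband in the neck is 6 mm lower than on a sleeve) or sight.
- rail_mid (a point): Middle of the bar, on its axis, 165 mm above the work surface; same axes as the rail (y along the bar). Headband underside is 12 mm above it when on a sleeve, 6 mm when fully down in the neck.
- bowl: Dark purple bowl, 104 mm across, 55 mm tall; origin: centre of its underside. A bystander.
- soap_bottle: White soap bottle, 66 mm across, 160 mm tall; origin: centre of its underside. A bystander.
- sample_jar: Clear jar with red lid, 84 mm across, 100 mm tall; origin: centre of its underside. A bystander.

How it is judged:
On the way:
1. the headband sits down in the neck, upright, while the fingers still hold it (z of ear_defenders in the frame of rail_mid between 0.003 and 0.008 m and x of ear_defenders in the frame of rail_mid between -0.025 and 0.025 m and y of ear_defenders in the frame of rail_mid between -0.055 and 0.055 m and angle between ear_defenders's own z axis and vertical below 0.25 rad and angle between the x axis of ear_defenders and the y axis of rail_mid, either way round below 0.3 rad and contact force between the fingers and ear_defenders above 1 N), for 0.2 s.
At the end, for the whole second after the job is handed in: Hanging at rest, released: crown underside 3 to 8 mm above the bar's axis (6 in the neck, 12 on a sleeve), within 25 mm of it sideways and 55 mm of its middle lengthwise, upright within 0.25 rad, square across the bar within 0.3 rad; bowl, bottle and jar moved under 30 mm (z of ear_defenders in the frame of rail_mid between 0.003 and 0.008 m and x of ear_defenders in the frame of rail_mid between -0.025 and 0.025 m and y of ear_defenders in the frame of rail_mid between -0.055 and 0.055 m and angle between ear_defenders's own z axis and vertical below 0.25 rad and angle between the x axis of ear_defenders and the y axis of rail_mid, either way round below 0.3 rad and linear speed of ear_defenders below 0.03 m/s and angular speed of ear_defenders below 0.3 rad/s and distance of each of bowl, soap_bottle, sample_jar from where it was at the start of the episode below 0.03 m); the robot touches nothing.
It fails at once if the bowl is pushed away or knocked over (moved more than 30 mm or tipped) (distance of bowl from where it was at the start of the episode above 0.03 m or angle between bowl's own z axis and vertical above 0.3 rad).
It fails at once if the soap bottle is pushed away or knocked over (moved more than 30 mm or tipped) (distance of soap_bottle from where it was at the start of the episode above 0.03 m or angle between soap_bottle's own z axis and vertical above 0.3 rad).
It fails at once if the jar is pushed away or knocked over (moved more than 30 mm or tipped) (distance of sample_jar from where it was at the start of the episode above 0.03 m or angle between sample_jar's own z axis and vertical above 0.3 rad).
It also fails if it takes over 61 s, if anything falls off the work surface, if the arm or the gripper's body presses on something with over 40 N, if the wrist force passes 120 N, or if a joint passes its speed limit or range.

ROBOT

A 6-joint arm with a two-finger parallel gripper is mounted at the origin on the work surface. World frame = base frame: x ahead of the robot, y to its left, z up, the work surface at z = 0. Lengths are in m, angles in rad, forces in N, time in s.
With the tool pointing down it reaches from about 0.25 to 0.8 m from the base axis. Payload 3.9 kg.
Tool frame: the origin (TCP) lies between the finger pads; the fingertips stand 22 mm ahead of it and the grasp point (between the pads) lies 3 mm ahead of it; z points along the fingers, y is the line along which they close (so a half turn about z gives the same grasp; the last joint's range is limited). The gripper opens to 85 mm and grips with 20 to 120 N. Pads are 22 mm wide; open, the fingers measure 114 mm over their backs; the gripper's body (76 mm by 85 mm) begins 54 mm behind the grasp point. The pads swing forward as they close: fully open they stand 13 mm farther back than shut.
Start: joints at [-1.307, 0.26, -0.138, 1.173, 0, 1.571], TCP at [0.137, -0.507, 0.253] pointing down, gripper open.
Joint ranges: [-2.78, 2.78], [-0.83, 1.72], [-1.28, 1.37], [-1.9, 2.12], [-1.57, 1.48], [-3.14, 3.14]. Speed limits (rad/s): [2.57, 2.57, 3.14, 3.14, 3.14, 3.14].

INTERFACE

Orientations are given as a unit quaternion [w, x, y, z].
In Python, from rig import arm gives the robot as it stands. Calls block until the motion is done:
- arm.goto(position, orientation): joint-space move of the TCP to a pose.
- arm.move_straight(position, orientation=None, vel=0.15, max_force=None): straight line of the TCP; orientation=None keeps the orientation; vel is the mean speed in m/s. With max_force (N) it stops when the force on the tool has changed by that much, and returns True; else False.
- arm.move_j(angles): joint-space move.
- arm.open_gripper() and arm.grab(strength=None): open the fingers fully, or close them until they stop; strength is the grip in N (None keeps the last).
- arm.hold(seconds).
- arm.solve_ik(position, orientation): joint angles nearest the present ones, or None.
- arm.get_state(): the state.
- arm.camera(name): name is "scene" or "side" or "wrist"; returns a dict with "img" (400x640x3 uint8, blue, green, red), "fx", "fy", "cx", "cy" (pixels), "view" (4x4, takes a point from world to camera coordinates); the wrist camera has in their place "mount" (4x4, takes a point from camera to tool coordinates, whose origin is the TCP and whose axes are the flange's). Camera axes: x right, y down, z forward; pixel columns grow to the right and rows downward; lengths in m; the calibration is good to about 2 mm. A picture is of the moment at which its call begins: read the wrist's pose just before it. There is no depth.
A pose or a line that the arm cannot do raises arm.Unreachable and nothing moves.
- arm.hand_in(): hands the job in; it is judged then, once.
The state is a dict: "time": time; "joint_pos": joint angles; "qvel": joint speeds; "effort": joint torques, N m; "position": TCP position; "eef_rot": TCP orientation; "contact_force": force on the tool from outside, world axes, zero at the start; "torque": the same for the moment, N m; "gripper_width": opening from 0.0 (shut) to 1.0 (fully open); "finger_force": force on a finger pad.
Only numpy, scipy, OpenCV 4.12 (cv2) and the standard library are available. Lean on these libraries where they do the work, as an engineer would, in place of code of your own. Each camera call takes 0.05 s, during which the arm holds its last target. There are 200 camera calls.

## Working session

There is one attempt and no reset: what is moved stays moved. The work goes in short steps, each a Python script; the robot and the scene stay as the last script left them, time stands still between calls to the robot, and variables do not carry over. Pictures are saved under pics/ and viewed, at most 10 in all, crops included, and the job is handed in when it is done.

```bash
mkdir -p pics; python3 - <<'E'
from rig import arm
import cv2,numpy as np
for n in("scene","side"):
    c=arm.camera(n); cv2.imwrite(f"pics/{n}0.png",c["img"]); print(n,c["fx"],c["fy"],c["cx"],c["cy"]); print(np.round(c["view"],4).tolist())
    np.savez(f"{n}.npz",K=np.array([[c["fx"],0,c["cx"]],[0,c["fy"],c["cy"]],[0,0,1]]),V=c["view"],img=c["img"])
s=arm.get_state();print(s)
print(np.round(arm.camera("wrist")["mount"],4).tolist())
E
```

```text
scene 505.62599634918803 505.62599634918803 331.7230953453935 205.3662887293402
[[0.3638, 0.9314, 0.0112, -0.2236], [0.7906, -0.3024, -0.5325, -0.4251], [-0.4926, 0.2026, -0.8463, 1.6056], [0.0, 0.0, 0.0, 1.0]]
side 428.94742872394886 428.94742872394886 316.7233775974868 196.9683607815111
[[-0.841, -0.5409, -0.0082, 0.5381], [-0.265, 0.4251, -0.8655, 0.2965], [0.4717, -0.7257, -0.5008, 0.8628], [0.0, 0.0, 0.0, 1.0]]
{'time': 0.1, 'joint_pos': array([-1.30702018e+00,  2.60593618e-01, -1.39247379e-01,  1.17271383e+00,
       -6.04038633e-06,  1.57079558e+00]), 'qvel': array([ 0.00071688, -0.00115752,  0.00420522, -0.00092881, -0.00125658,
       -0.00162246]), 'effort': array([-1.70143999e-04, -4.06506765e+01,  2.54528135e+01,  1.00804190e-02,
        6.91225705e-05, -6.31249037e-06]), 'position': array([ 0.13672827, -0.50627851,  0.2525583 ]), 'eef_rot': array([-8.71216745e-04,  9.91314935e-01,  1.31506376e-01, -1.18620313e-04]), 'contact_force': array([ 0.6268047 , -1.38527132, -0.13060269]), 'torque': array([0.02315131, 0.04539917, 0.02242064]), 'finger_force': 0.0, 'gripper_width': 0.9982065841959081}
[[0.0004, -0.9595, -0.2818, 0.0717], [1.0, 0.0004, -0.0001, -0.0001], [0.0002, -0.2818, 0.9595, -0.121], [0.0, 0.0, 0.0, 1.0]]
```

View pics/scene0.png

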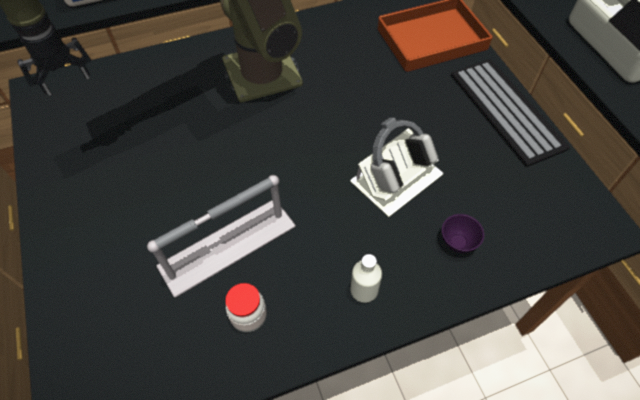

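View pics/side0.png

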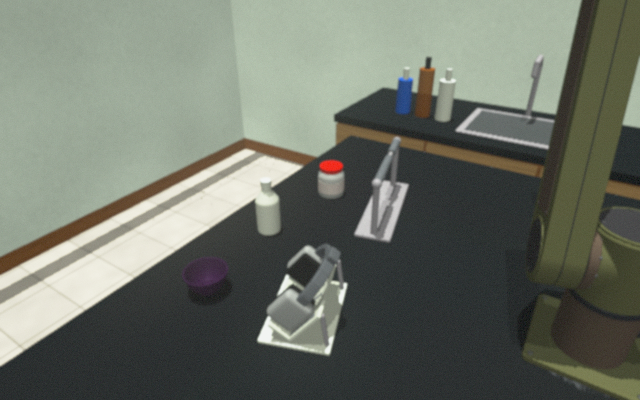

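The scene shows the rail posts at about (154,246) and (275,182), with the neck near (203,218). The crown is near (389,122), and the bowl, bottle and jar stand well apart. The side view agrees, with the crown near (328,255). I'll enlarge the scene crops next.

```bash
python3 - <<'E'
import cv2,numpy as np
a=np.load("scene.npz")["img"];b=np.load("side.npz")["img"]
r=cv2.resize(a[170:300,140:300],None,fx=5,fy=5,interpolation=cv2.INTER_CUBIC)[:600]
cv2.imwrite("pics/c1.png",cv2.resize(a[172:292,142:302],(800,600),interpolation=cv2.INTER_CUBIC))
p=cv2.resize(a[110:215,345:445],(400,420),interpolation=cv2.INTER_CUBIC)
q=cv2.resize(b[240:360,255:355],(400,480),interpolation=cv2.INTER_CUBIC)
o=np.zeros((480,800,3),np.uint8);o[:420,:400]=p;o[:,400:]=q
cv2.imwrite("pics/c2.png",o)
E
```

```text
(no output)
```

View pics/c1.png

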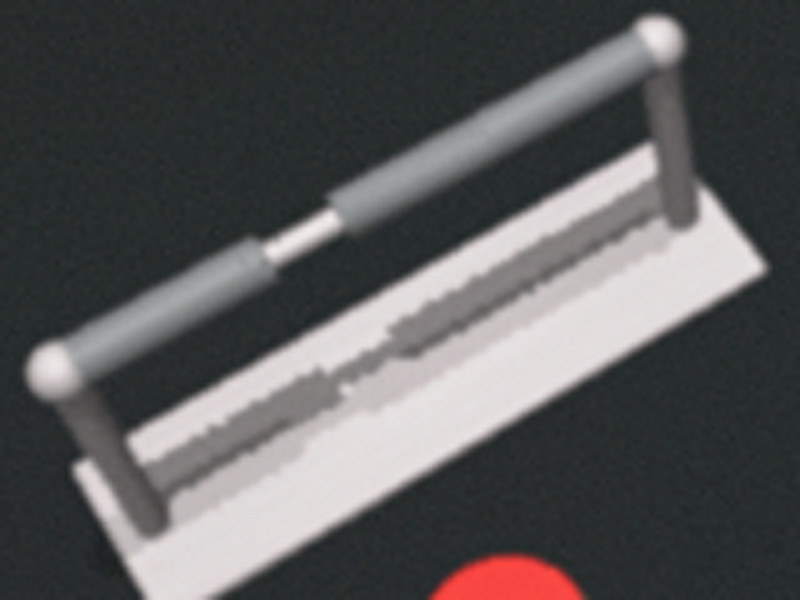

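View pics/c2.png

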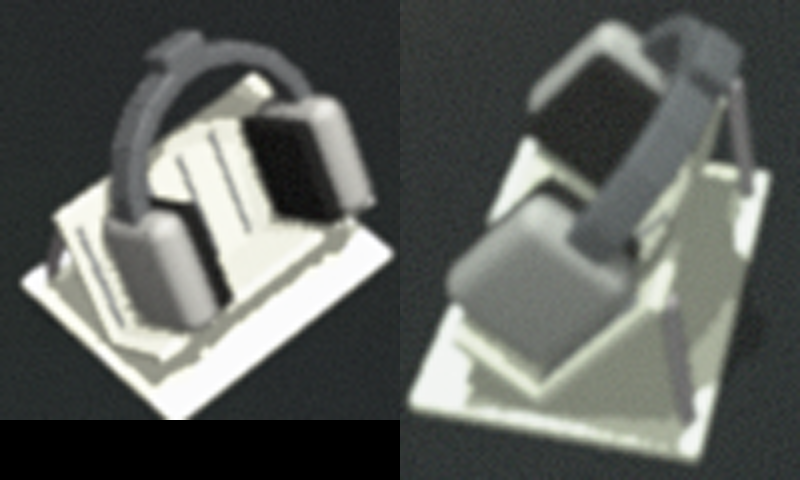

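The scene crop gives ball ends (152.8,246) and (274,180), and neck ends (195.6,223.6) and (209.6,215.2). The crown centre is (390,122) in the scene view and (332.5,251) in the side view. The stand's ledge side faces scene lower right.

```bash
cat >h.py <<'E'
import numpy as np,cv2
D={n:np.load(f"{n}.npz") for n in("scene","side")}
def ray(n,p):
    K,V=D[n]["K"],D[n]["V"];d=V[:3,:3].T@np.linalg.solve(K,[*p,1.]);return -V[:3,:3].T@V[:3,3],d
def at(n,p,z):
    o,d=ray(n,p);return o+d*(z-o[2])/d[2]
def tri(a,b):
    (o,d),(p,e)=ray("scene",a),ray("side",b);t=np.linalg.lstsq(np.c_[d,-e],p-o,rcond=None)[0];x,y=o+d*t[0],p+e*t[1];return (x+y)/2,np.linalg.norm(x-y)
def proj(n,P):
    K,V=D[n]["K"],D[n]["V"];q=(V[:3,:3]@np.atleast_2d(P).T+V[:3,3:]);q=K@q;return (q[:2]/q[2]).T
E
python3 - <<'E'
from h import *
np.set_printoptions(precision=4,suppress=True)
a,b=at("scene",(152.8,246),.165),at("scene",(274,180),.165);print("balls",a,b,np.linalg.norm(a-b),(a+b)/2,np.degrees(np.arctan2(*(b-a)[[1,0]])))
for p in[(195.6,223.6),(209.6,215.2)]:
    q=at("scene",p,.165);print("neck",q,(q-(a+b)/2)@(b-a)/np.linalg.norm(b-a))
print("crown",tri((390,122),(332.5,251)))
S=[at("scene",p,.004) for p in[(350.5,180.75),(389.5,214.5),(443.25,173.75)]];print("base sc",S,np.linalg.norm(S[0]-S[1]),np.linalg.norm(S[1]-S[2]),(S[0]+S[2])/2)
S=[at("side",p,.004) for p in[(257.5,342),(329.25,355),(347.5,283.75)]];print("base side",S,np.linalg.norm(S[0]-S[1]),np.linalg.norm(S[1]-S[2]),(S[0]+S[2])/2)
for n,p in[("bowl",(462,236)),("bottle",(366,285)),("jar",(245,310))]:print(n,at("scene",p,.05))
E
```

```text
balls [ 0.6025 -0.4099  0.165 ] [ 0.5303 -0.1139  0.165 ] 0.30466981582324004 [ 0.5664 -0.2619  0.165 ] 103.7043258934988
neck [ 0.5806 -0.3115  0.165 ] -0.05159438271608827
neck [ 0.5705 -0.2774  0.165 ] -0.016086455575726917
crown (array([0.4705, 0.2082, 0.1768]), np.float64(0.005720811872321305))
base sc [array([0.4944, 0.1019, 0.004 ]), array([0.6304, 0.1561, 0.004 ]), array([0.564 , 0.3502, 0.004 ])] 0.1463600637214146 0.20506032412042327 [0.5292 0.226  0.004 ]
base side [array([0.5575, 0.3499, 0.004 ]), array([0.4179, 0.2996, 0.004 ]), array([0.4886, 0.1   , 0.004 ])] 0.14838430299512617 0.2117265314937285 [0.5231 0.225  0.004 ]
bowl [0.7735 0.2801 0.05  ]
bottle [0.8074 0.0091 0.05  ]
jar [ 0.7652 -0.2679  0.05  ]
```

The numbers agree with the given sizes: the rail is 305 mm between balls, the neck is 35.5 mm long with its middle 34 mm from the rail's middle, and the stand measures 150 × 208. Next I'll move to a tilted pre-grasp pose and look with the wrist camera.

```bash
cat >>h.py <<'E'
from scipy.spatial.transform import Rotation as R
def frame(yaw,lean):
    "ear defenders axes (x,y,z columns), lean towards -x"
    return (R.from_euler("z",yaw)*R.from_euler("y",-lean)).as_matrix()
def quat(E,s):
    "tool orientation for defenders axes E; tool y = s*x_e, tool z=-z_e"
    y=s*E[:,0];z=-E[:,2];return np.roll(R.from_matrix(np.c_[np.cross(y,z),y,z]).as_quat(),1)
YS=np.radians(19.5);LEAN=np.radians(38);YR=np.radians(103.7)
NECK=np.array([.5755,-.2945,.165])
E
python3 - <<'E'
from h import *; from rig import arm
np.set_printoptions(precision=3,suppress=True)
E=frame(YS,LEAN);C=np.array([.4705,.2082,.1768])
for s in(1,-1):
    print(s,arm.solve_ik(C+.1*E[:,2],quat(E,s)),arm.solve_ik(C+.02*E[:,2],quat(E,s)))
    for k in(0,np.pi):
        F=frame(YR+k,0);print("  rail",k,arm.solve_ik(NECK+[0,0,.2],quat(F,s)),arm.solve_ik(NECK+[0,0,.036],quat(F,s)))
E
```

```text
1 [ 0.486 -0.269 -0.9    0.282 -0.089  1.686] [ 0.463 -0.081 -0.966  0.026 -0.076  1.668]
  rail 0 [-0.473  0.478  0.483  1.576  0.    -0.712] [-0.473  0.493  0.084  1.162  0.    -0.712]
  rail 3.141592653589793 [-0.473  0.478  0.483  1.576  0.     2.429] [-0.473  0.493  0.084  1.162  0.     2.429]
-1 [ 0.486 -0.269 -0.9    0.282 -0.089 -1.456] [ 0.463 -0.081 -0.966  0.026 -0.076 -1.474]
  rail 0 [-0.473  0.478  0.483  1.576  0.     2.429] [-0.473  0.493  0.084  1.162  0.     2.429]
  rail 3.141592653589793 [-0.473  0.478  0.483  1.576  0.    -0.712] [-0.473  0.493  0.084  1.162  0.    -0.712]
```

```bash
python3 - <<'E'
from h import *; from rig import arm
E=frame(YS,LEAN);C=np.array([.4705,.2082,.1768])
s=arm.get_state()["position"]; arm.move_straight(s+[0,0,.1],vel=.25)
arm.goto(C+.1*E[:,2],quat(E,1)); arm.hold(.3)
s=arm.get_state();c=arm.camera("wrist")
M=c["mount"];T=np.eye(4);T[:3,:3]=R.from_quat(np.roll(s["eef_rot"],-1)).as_matrix();T[:3,3]=s["position"]
K=np.array([[c["fx"],0,c["cx"]],[0,c["fy"],c["cy"]],[0,0,1]]);V=np.linalg.inv(T@M)
np.savez("wrist.npz",K=K,V=V,img=c["img"]);D["wrist"]=dict(K=K,V=V)
im=c["img"].copy()
O=C-.013*E[:,2]
for z in(0,.026):
    q=np.array([O+E@[x,y,z] for x,y in[(-.012,-.017),(.012,-.017),(.012,.017),(-.012,.017)]])
    cv2.polylines(im,[np.round(proj("wrist",q)).astype(int)],True,(0,0,255) if z else (0,255,0),1);print(z,proj("wrist",q).round().tolist())
cv2.imwrite("pics/w1.png",im);print(s["time"],s["position"])
E
```

```text
0 [[305.0, 223.0], [338.0, 223.0], [339.0, 176.0], [304.0, 176.0]]
0.026 [[303.0, 237.0], [340.0, 237.0], [341.0, 186.0], [302.0, 186.0]]
3.6667 [0.41268207 0.1874517  0.25563852]
```

View pics/w1.png

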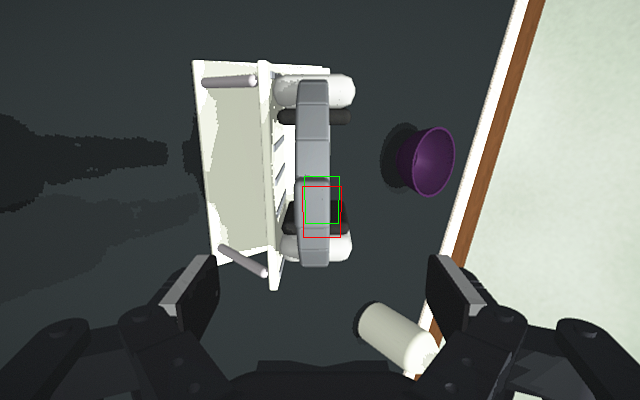

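The wrist view shows the crown block at about x 297–330 and y 180–235. My prediction is about 8 px right of it. I'll enlarge it to read the corners.

```bash
python3 - <<'E'
import cv2,numpy as np
i=np.load("wrist.npz")["img"][140:280,260:380]
cv2.imwrite("pics/w1c.png",cv2.convertScaleAbs(cv2.resize(i,(510,595),interpolation=cv2.INTER_CUBIC),alpha=1.4))
E
```

```text
(no output)
```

View pics/w1c.png

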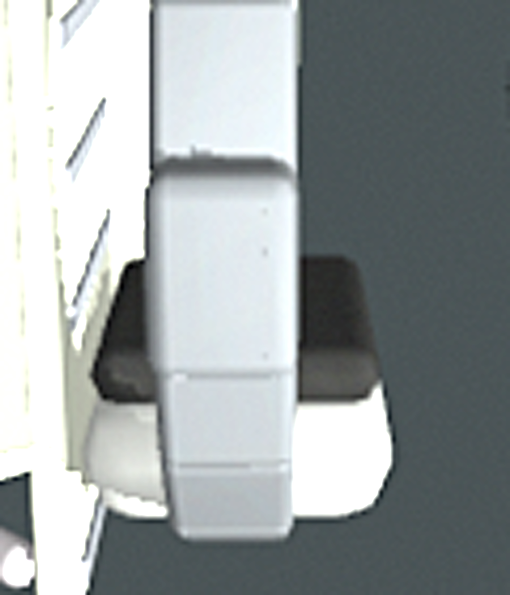

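```bash
python3 - <<'E'
from h import *
np.set_printoptions(precision=4,suppress=True)
D["wrist"]=np.load("wrist.npz");E=frame(YS,LEAN)
o,d=ray("wrist",(312.7,202.9))
for z in(.145,.15,.155,.16,.165,.17):
    T=o+d*(z+.026*E[2,2]-o[2])/d[2];O=T-.026*E[:,2]
    q=np.array([O+E@[x,y,h] for x in(-.012,.012) for y in(-.017,.017) for h in(0,.026)])
    t=np.array([O+E@[x,y,.026] for x in(-.012,.012) for y in(-.017,.017)])
    w=np.ptp(proj("wrist",t),axis=0)
    r=R.from_euler("z",-YS).apply(O-[.526,.2255,0])
    print(z,O,"stand",r,"wrist",w,*[np.r_[proj(n,q).min(0),proj(n,q).max(0)].round(1) for n in("scene","side")])
E
```

```text
0.145 [0.4871 0.2128 0.145 ] stand [-0.0409  0.0011  0.145 ] wrist [35.5881 47.158 ] [380.8 121.4 399.8 137.6] [316.2 246.9 336.9 271.5]
0.15 [0.4829 0.2134 0.15  ] stand [-0.0446  0.003   0.15  ] wrist [36.594  48.4648] [380.5 118.9 399.6 135.1] [317.8 245.7 338.5 270.4]
0.155 [0.4788 0.2141 0.155 ] stand [-0.0483  0.005   0.155 ] wrist [37.6584 49.8461] [380.2 116.4 399.3 132.5] [319.4 244.5 340.2 269.3]
0.16 [0.4747 0.2147 0.16  ] stand [-0.052   0.0069  0.16  ] wrist [38.7867 51.3086] [380.  113.8 399.1 130. ] [321.  243.3 341.9 268.2]
0.165 [0.4705 0.2153 0.165 ] stand [-0.0557  0.0089  0.165 ] wrist [39.9846 52.8594] [379.7 111.2 398.8 127.4] [322.6 242.1 343.6 267.1]
0.17 [0.4664 0.2159 0.17  ] stand [-0.0594  0.0109  0.17  ] wrist [41.2588 54.507 ] [379.4 108.7 398.6 124.8] [324.3 240.8 345.3 266. ]
```

Origin height 0.155–0.157 fits all three views and the stated 155 mm. I'll grasp with the tips staying about 10 mm above the crown's underside, so they clear the sleeves.

```bash
python3 - <<'E'
from h import *; from rig import arm
E=frame(YS,LEAN);O=np.array([.478,.2142,.156]);q=quat(E,1)
arm.goto(O+.09*E[:,2],q)
print(arm.move_straight(O+.0325*E[:,2],vel=.1,max_force=12))
arm.grab(60);arm.hold(.3)
s=arm.get_state();print(s["time"],s["position"],O+.0325*E[:,2],s["gripper_width"],s["finger_force"],s["contact_force"])
p=s["position"]
arm.move_straight(p+[-.0,0,.06],vel=.12);arm.hold(.2)
s=arm.get_state();print(s["time"],s["gripper_width"],s["finger_force"],s["contact_force"],s["torque"])
c=arm.camera("side");w=arm.camera("wrist")["img"];cv2.imwrite("pics/l1.png",np.hstack([cv2.resize(c["img"][160:400,200:440],(400,400)),cv2.resize(w[100:400,160:480],(400,375))[:400] if 0 else cv2.resize(w[80:400,160:480],(400,400))]))
E
```

```text
False
5.5917 [0.45867375 0.20739688 0.18178886] [0.45913869 0.20752086 0.18161035] 0.2623239782532597 58.720911741256714 [-5.95040379 -2.50091923  6.33615707]
6.4417 0.26344551195609267 58.96982252597809 [ 1.30152552 -0.19985102 -1.90054792] [-0.33724094  0.88523511  0.00127187]
```

View pics/l1.png

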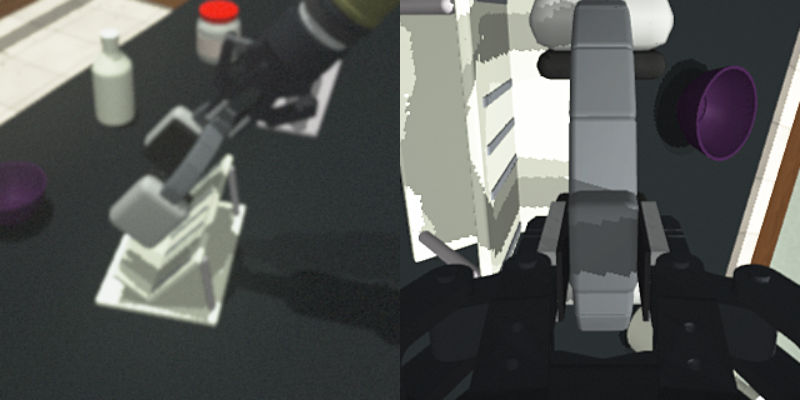

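The crown is held square between the pads and lifted clear of the stand. Next I'll turn it upright high up, carry it over the rail and lower it to just above the bar.

```bash
python3 - <<'E'
from h import *; from rig import arm
p=arm.get_state()["position"];E=frame(YS,LEAN)
arm.move_straight(p+[-.02,0,.1],vel=.15)
arm.goto([.42,.17,.42],quat(frame(YS,0),1))
q=quat(frame(YR+np.pi,0),1)
arm.goto(NECK+[0,0,.235],q)
print(arm.move_straight(NECK+[0,0,.0325+.028],q,vel=.1,max_force=12));arm.hold(.5)
s=arm.get_state();print(s["time"],s["position"],s["joint_pos"],s["gripper_width"],s["finger_force"],s["contact_force"],s["torque"])
c=arm.camera("scene")["img"];d=arm.camera("side")["img"];w=arm.camera("wrist")["img"]
cv2.imwrite("pics/n1.png",np.vstack([np.hstack([cv2.resize(c[160:300,140:300],(400,350),interpolation=2),cv2.resize(d[110:250,320:480],(400,350),interpolation=2)]),cv2.resize(w,(400,250)).repeat(2,1)[:, :800]]))
E
```

```text
False
12.525 [ 0.57547684 -0.29450122  0.22551414] [-4.72994612e-01  4.82712893e-01  1.31708876e-01  1.21979929e+00
 -2.17890158e-05  2.42946563e+00] 0.2590926386880476 58.92842888832092 [-1.00587224  0.76789742 -1.58559089] [-0.01620577 -0.00621508 -0.01344982]
```

View pics/n1.png

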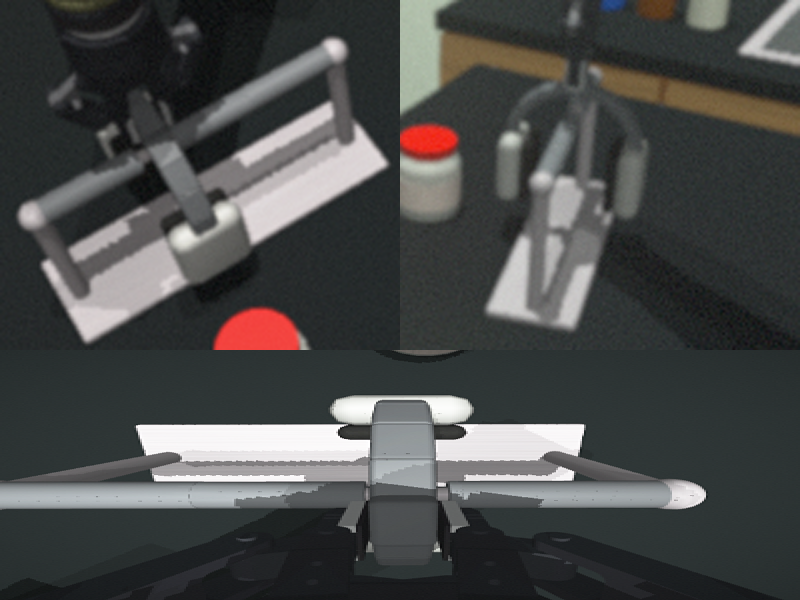

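The band is astride the bar. In the wrist view the neck spans 365–449 and the band 370–438, so it is centred to about 1 mm. I'll lower it with a force guard.

```bash
python3 - <<'E'
from h import *; from rig import arm
p=arm.get_state()["position"]
r=arm.move_straight([p[0],p[1],.192],vel=.02,max_force=8);arm.hold(.3)
s=arm.get_state();print(r,s["time"],s["position"],s["gripper_width"],s["finger_force"],s["contact_force"],s["torque"])
w=arm.camera("wrist")["img"];d=arm.camera("side")["img"];cv2.imwrite("pics/n2.png",np.vstack([cv2.resize(w[150:400,180:580],(640,400),interpolation=2)[:400],np.hstack([cv2.resize(d[120:220,370:470],(320,200)),cv2.resize(arm.camera("scene")["img"][190:250,170:266],(320,200),interpolation=2)])]))
E
```

```text
True 14.0417 [ 0.57545278 -0.29446072  0.20403743] 0.26234458926506316 59.865118861198425 [0.23035431 0.90352105 5.83019444] [-0.02884885  0.09263388  0.04085861]
```

View pics/n2.png

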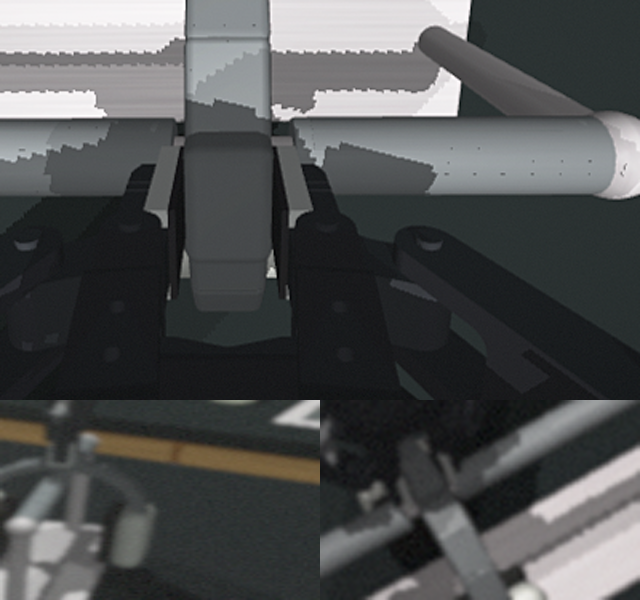

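Contact came at TCP z 0.204, against 0.2035 predicted for the neck and 0.2095 for a sleeve. The picture shows the band between the sleeve ends. I'll confirm with a gentle slide each way, which should be blocked.

```bash
python3 - <<'E'
from h import *; from rig import arm
p=arm.get_state()["position"];u=np.array([np.cos(YR),np.sin(YR),0]);L=[]
for k in(1,-1):
    r=arm.move_straight(p+k*.012*u,vel=.02,max_force=8);x=arm.get_state();L.append((x["position"]-p)@u);print(k,r,L[-1]*1e3,x["position"][2],x["contact_force"]@u)
    arm.move_straight(p,vel=.03)
m=p+np.mean(L)*u
arm.move_straight(m,vel=.02)
r=arm.move_straight(m-[0,0,.006],vel=.01,max_force=10);arm.hold(.6)
s=arm.get_state();print(r,s["time"],s["position"],s["contact_force"],s["finger_force"],s["gripper_width"])
E
```

```text
1 True 4.425829995418943 0.2040802102083638 -0.6019509307062207
-1 True -7.719344765093442 0.20407216033215758 0.8766849318039335
True 16.8667 [ 0.57563583 -0.29509285  0.20407372] [-0.59434907 -0.75189064  5.16497115] 60.32750129699707 0.26395901860105797
```

Blocked both ways with 12.1 mm of total play, which equals 36 − 24, so it is in the neck and seated. Releasing.

```bash
python3 - <<'E'
from h import *; from rig import arm
arm.open_gripper();arm.hold(.3)
p=arm.get_state()["position"];arm.move_straight(p+[0,0,.16],vel=.08);arm.hold(2)
s=arm.get_state();print(s["time"],s["position"],s["contact_force"])
c=arm.camera("scene")["img"];d=arm.camera("side")["img"];w=arm.camera("wrist")["img"]
cv2.imwrite("pics/f1.png",np.vstack([np.hstack([cv2.resize(c[160:300,140:300],(400,350),interpolation=2),cv2.resize(d[110:250,320:480],(400,350),interpolation=2)]),cv2.resize(w,(400,250)).repeat(2,1)]))
E
```

```text
21.95 [ 0.57575509 -0.29494009  0.36405296] [-0.08612454  0.04123314 -0.2404886 ]
```

View pics/f1.png

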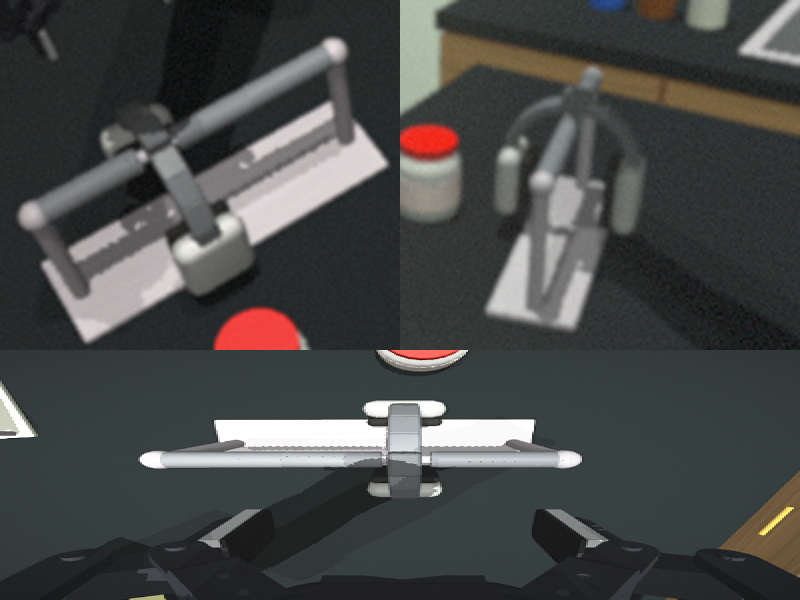

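The ear defenders hang upright and square in the neck, with nothing touching them.

```bash
python3 -c "
from rig import arm
print(arm.hand_in())"
```

```text
the job is handed in; nothing more can be done
None
```

The ear defenders hang released, upright and square in the rail's neck, with the bowl, bottle and jar left alone; I handed the job in at about 22 s of the 61 s allowed, and the judge returned no verdict.

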